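Stow the phone arm and hold the recline dial

TASK

I want to recline the sofa, but the phone arm is locked out over the recline dial: pull its red-balled lock lever outward from the post to free it, swing the arm back as far as it goes and push the lever home again so that the arm is locked there. Then turn the recline dial clockwise past its first two clicks to the third and keep it there: it springs back if let go, so finish with your fingers still holding it at the third click. Leave the drawer and the other things on the tray where they are.

Things in the scene. Friction and masses are not known exactly. Their poses are not given: they have to be found in the camera images.
- tray: walnut tray clamped over the grey sofa arm, 360 x 560 mm (x, y), 62 mm high with the drawer case below; its flat top lies at world height 0. Origin 62 mm below the middle of the top. Fixed, parallel to the world axes.
- stand: phone stand screwed to the tray: square steel base 85 mm, round post 24 mm thick, 94 mm high, at its top a bracket towards the red-balled lock lever. Origin on the post's axis at the tray top, z up. Fixed.
- phone_arm (a joint): swing of the phone arm about the post's upright axis, rad, counter-clockwise from above positive: about 0 = swung out over the recline dial (as it starts, locked), 1.10 = stowed, 1.12 = its end stop. It has two lock places only, 0 and 1.10, with about 0.045 rad of play either way. Stiff enough (0.2 N m friction) to stay where it is left when unlocked.
- swing_hinge (a point): point on the axis of the phone arm, at the height of its bar (122 mm above the tray); x points outward along the bar and turns with the arm, z up.
- swing_grip (a point): place to take hold of the arm: middle of the black rubber sleeve on its square aluminium bar (16 mm wide, 16 mm high, 205 mm long, sleeve 50 mm long), 120 mm from the axis; x outward along the bar, z up. 114 mm from the tray to the underside of the bar. Beyond the sleeve, from 185 mm out, a cradle holds a phone (74 mm across the bar, leaning outward), reaching to about 280 mm above the tray.
- arrest_lever (a joint): lock lever of the phone arm, rad: 0 = locked (its tooth sits in a notch of the toothed disc on the arm, the ball leans towards the post), 0.65 = fully released (ball pulled outward from the post, to the end stop; the tooth is clear of the disc from about 0.45). It stays where it is left (about 1 N at the ball moves it). It goes home to 0 only with the arm at one of its two lock places; elsewhere the tooth lands on the disc.
- lever_hinge (a point): hinge of the lock lever, 106 mm above the tray and 55 mm from the post's axis. x points level from the post outward when the joint reads 0, y is the hinge axis (level), z up; turns with the lever. A positive joint value tips the ball towards +x as it is at 0.
- lever_ball (a point): centre of the red ball, 20 mm in diameter, at the top of the lock lever, 60 mm from its hinge: at 0 it stands 57 mm above the hinge and leans 18 mm towards the post, at 0.65 it stands 56 mm above it and leans 21 mm outward. Axes as of lever_hinge.
- control: recline control of the powered sofa: round black puck, 104 mm in diameter, 22 mm high, fixed on the tray, with the dial on top and four white dots round it, growing from off to third. Origin at the centre of its underside, z up.
- dial (a joint): recline dial, rad, clockwise from above positive: 0 = off, clicks at 0.40 (first), 0.80 (second) and 1.20 (third), end stop at 1.25. A spring turns it all the way back to 0 when let go; turning it takes 0.1 to 0.22 N m, most just after leaving a click.
- dial_grip (a point): grip point of the dial on its axis, 51 mm above the tray: an upright aluminium bar 52 mm long, 12 mm thick, standing from 30 to 60 mm above the tray on a 60 mm grey disc. x runs along the bar towards the end with the red line, z up; turns with the dial.
- drawer (a joint): shallow drawer under the tray, m: 0 = shut, grows as it comes out towards the robot (starts a little open). To be left alone.
- drawer_front (a point): front of the drawer's brass knob base, middle of the drawer front, 35 mm below the tray top.
- remote: grey TV remote lying on the tray, 170 x 44 x 18 mm, loose. Origin at the centre of its underside, x along it.
- tumbler: empty glass tumbler, 74 mm across the rim, 95 mm high, loose. Origin at the centre of its underside.
- dish: white ceramic dish, 116 mm across, 28 mm high, loose. Origin at the centre of its underside.
- keyring: steel split ring 35 mm across with two keys about 70 mm long, flat, loose. Origin at the ring's centre on the tray.
- coaster: round cork coaster, 90 mm across, 6 mm thick, loose. Origin at the centre of its underside.
Not all that is in view belongs to the job. What is shaped like the control but green is not meant.

How it is judged (in metres and radians):
On the way, in this order (a step that is already met when the one before it is completed fails the run):
1. the lock lever is pulled over and the phone arm is free, still out over the dial (value of joint arrest_lever above 0.4 rad and value of joint phone_arm below 0.1 rad), for 0.1 s.
2. the phone arm is swung back to its stowed place (value of joint phone_arm above 1.05 rad), for 0.2 s.
3. the lock lever is home again with the arm stowed (value of joint arrest_lever below 0.1 rad and value of joint phone_arm above 1.05 rad), for 0.2 s.
4. the dial is turned to its third click and held (value of joint dial above 1.1 rad and contact force between the fingers and control above 1 N), for 0.5 s.
At the end, for the whole second after the job is handed in: The dial is at its third click (above 1.1 rad), held by the fingers (over 1 N); the phone arm is stowed (above 1.05 rad), its lock lever home (below 0.1 rad); remote, tumbler, dish, keyring and coaster within 20 mm, drawer within 15 mm of where they were; tumbler upright (all of step 3 and all of step 4 and not (distance of remote from where it was at the start of the episode above 0.02 m) and not (distance of tumbler from where it was at the start of the episode above 0.02 m) and not (distance of dish from where it was at the start of the episode above 0.02 m) and not (distance of keyring from where it was at the start of the episode above 0.02 m) and not (distance of coaster from where it was at the start of the episode above 0.02 m) and angle between tumbler's own z axis and vertical below 0.2 rad and not (distance of drawer_front from where it was at the start of the episode above 0.015 m)); the arm keeps its last pose, push and grip.
It fails at once if one of the loose things on the tray was pushed away or the tumbler tipped (distance of any of remote, tumbler, dish, keyring, coaster from where it was at the start of the episode above 0.03 m or angle between tumbler's own z axis and vertical above 0.5 rad).
It fails at once if the drawer was moved (distance of drawer_front from where it was at the start of the episode above 0.02 m).
It also fails if it takes over 72 s, if anything falls off the work surface, if the arm or the gripper's body presses on something with over 40 N, if the wrist force passes 120 N, or if a joint passes its speed limit or range.

ROBOT

A 6-joint arm with a two-finger parallel gripper is mounted at the origin on the work surface. World frame = base frame: x ahead of the robot, y to its left, z up, the work surface at z = 0. Lengths are in m, angles in degrees, forces in N, time in s.
With the tool pointing down it reaches from about 0.25 to 0.725 m from the base axis. Payload 4 kg.
Tool frame: the origin (TCP) lies at the very end of the fingers, on their centre line; the grasp point (between the pads) lies 19 mm behind it; z points along the fingers, y is the direction in which the jaws open and shut (so a half turn about z gives the same grasp; the last joint's range is limited). The gripper opens to 85 mm and grips with 20 to 120 N. Pads are 22 mm wide; open, the fingers measure 114 mm over their backs; the gripper's body (76 mm by 85 mm) begins 54 mm behind the grasp point. The pads swing forward as they close: fully open they stand 13 mm farther back than shut.
Start: joints at [-72.766, 13.785, 0.286, 76.501, 0, 90], TCP at [0.148, -0.478, 0.231] pointing down, gripper open.
Joint ranges: [-155.79, 155.79], [-60.16, 107.12], [-62.33, 73.08], [-114, 123.19], [-81.49, 82.49], [-180, 180]. Speed limits (degrees/s): [159.86, 159.86, 180, 180, 180, 180].

INTERFACE

Orientations are given as [roll, pitch, yaw] about the fixed x, y, z axes, in that order (R = Rz(yaw) Ry(pitch) Rx(roll)).
In Python, from workcell import manip gives the robot as it stands.
- The arm moves only by the shell command python3 -m handwheel 'ROWS' [FORCE]. ROWS is JSON, a list that holds one entry, the list of rows, each a list of 5 numbers: the finger opening in cm, from 0 to 8.54, then the shift along the tool's x, y, z in cm, then the turn about the tool's z in rad. In form: [[[claw, dx, dy, dz, yaw], ...]]. A call has 1 to 10 rows; each row shifts and turns the commanded pose from where the row before left it, along the tool's axes as they then stand; what a row does not reach is not made up. A row lasts 1/12 s, in which the tool goes at most 41.7 mm and 7.16 degrees, less where a joint would pass 70% of its speed; a pose out of reach is approached as far as the arm can. A call with a gripper value outside its range is refused whole. The fingers move at their own pace and stop on an object; FORCE is the grip in N (left out, the last holds). Time passes only in rows, so rows that do not move let the fingers close. It gives the time, the measured TCP pose, the force and the opening at its end, in the units of the state.
- manip.sense(): the state, without advancing time (a new reading comes with each control period).
- manip.grab_frame(name): name is "side" or "top" or "wrist"; returns (picture, depth): 420x560x3 uint8, red, green, blue; 420x560 float32, m along the optical axis (not along the pixel's ray), 0 where there is no reading.
- manip.camera_model(name): a dict with "fx", "fy", "cx", "cy" (pixels), "D" ([k1, k2, p1, p2, k3] as OpenCV has them; the pictures are not rectified), "R" (3x3) and "t" (3): a world point X has camera coordinates R X + t. Camera axes: x right, y down, z forward; pixel columns grow to the right and rows downward; lengths in m; the calibration is good to about 2 mm. A picture is of the moment at which its call begins: read the wrist's pose just before it. camera_model takes no time and is no camera call; for the wrist camera it gives the pose at the moment of the call.
- manip.sign_off(): hands the job in, once; it reports no verdict.
Trained networks look in the newest picture that a camera, given by its name, has taken for a name from the list of things; names that differ only in an ending like _2 or _b are one class to them, and where a whole thing is asked for, a point or a joint stands for the part that bears it (a point fixed in the world has none). Each returns a list of dicts, best first, with "conf" (0 to 1); they miss things now and then, are a little off and sometimes report something else, mostly with a low value. They report only what shows in the picture. A call takes as long as a camera call. They do not tell look-alikes from the thing itself.
- manip.silhouettes(camera, thing): "mask" (420x560 bool, what is visible of it) and "at" ([column, row] in pixels, amid what is visible of it).
The state is a dict: "t": time; "q": joint angles; "qvel": joint speeds; "joint_torque": joint torques, N m; "eef_pos": TCP position; "ee_rot": TCP orientation; "wrist_force": force on the tool from outside, world axes, zero at the start; "torque": the same for the moment, N m; "width": finger opening in m.
Only numpy, scipy, OpenCV 4.12 (cv2) and the standard library are available. Lean on these libraries where they do the work, as an engineer would, in place of code of your own. Each camera call takes 0.05 s, during which the arm holds its last target.

## Working session

There is one attempt and no reset: what is moved stays moved. The work goes in short steps, Python scripts to look and compute and a shell command to move; the robot and the scene stay as the last step left them, time stands still between calls to the robot, and variables do not carry over. Pictures are saved under pics/ and viewed, and the job is handed in when it is done.

```bash
ls; mkdir -p pics; python3 - <<'E'
from workcell import manip
import cv2
print(manip.sense())
for n in ("side","top","wrist"):
    p,d=manip.grab_frame(n); cv2.imwrite(f"pics/{n}0.png",p[:,:,::-1])
    c=manip.camera_model(n); print(n,c)
E
```

```text
pics
{'t': 0.0, 'q': array([-7.27654133e+01,  1.38308772e+01,  2.14003452e-01,  7.65010893e+01,
       -1.92151303e-03,  9.00011750e+01]), 'qvel': array([ 0.00324849,  0.06044946,  0.04863936, -0.0342612 , -0.01339433,
       -0.03093072]), 'joint_torque': array([-5.00317547e-04, -3.72315037e+01,  2.52409065e+01,  1.68270251e-02,
       -6.93158358e-05,  1.19213405e-05]), 'eef_pos': array([ 0.14794734, -0.47695565,  0.2304264 ]), 'ee_rot': array([-1.79882037e+02,  1.92392805e-03,  1.72334157e+01]), 'wrist_force': array([-0.54040134,  0.48876523, -0.08305861]), 'torque': array([-0.01022985,  0.00871703,  0.01559884]), 'width': 0.08507200063497537}
side {'fx': 400.7587845935485, 'fy': 400.7587845935485, 'cx': 281.2731198305746, 'cy': 214.1574232830832, 'D': array([-0.0008339,  0.       ,  0.       ,  0.       ,  0.       ]), 'R': array([[-0.68225277, -0.73090376, -0.01763102],
       [-0.41803372,  0.40976569, -0.810765  ],
       [ 0.59981577, -0.5457763 , -0.5851062 ]]), 't': array([0.31109919, 0.26330643, 0.8492587 ])}
top {'fx': 404.42604308731256, 'fy': 404.42604308731256, 'cx': 283.1085842037565, 'cy': 200.59842154812486, 'D': array([-0.03756007,  0.        ,  0.        ,  0.        ,  0.        ]), 'R': array([[ 0.00915995, -0.99987983,  0.01250666],
       [-0.99649566, -0.01016743, -0.08302421],
       [ 0.0831414 , -0.01170233, -0.99646905]]), 't': array([-0.00846112,  0.45847396,  1.25930118])}
wrist {'fx': 352.2361392037586, 'fy': 352.2361392037586, 'cx': 281.28227552203464, 'cy': 209.5516623989179, 'D': array([-0.01337171,  0.        ,  0.        ,  0.        ,  0.        ]), 'R': array([[ 0.29723951, -0.95479959, -0.00253416],
       [-0.9031031 , -0.28200536,  0.32384837],
       [-0.30992494, -0.09397192, -0.9461056 ]]), 't': array([-0.49818957, -0.04386876,  0.38167701])}
```

View pics/top0.png

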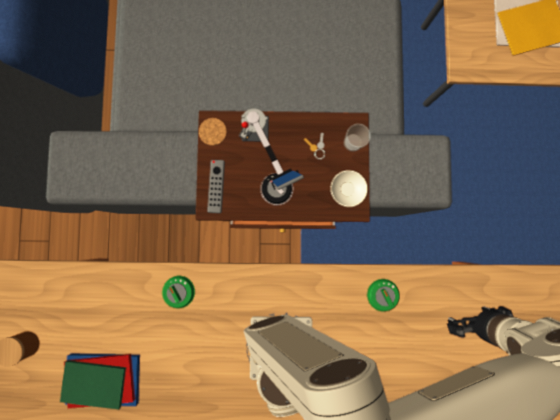

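View pics/side0.png

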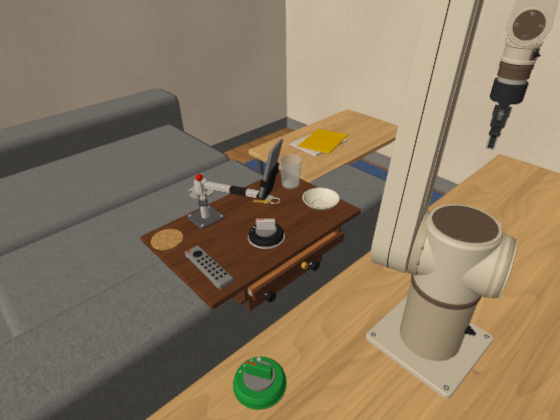

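```bash
cat > h.py <<'E'
from workcell import manip
import numpy as np, cv2
def world(n,d,uv,c=None):
    c=c or manip.camera_model(n)
    K=np.array([[c['fx'],0,c['cx']],[0,c['fy'],c['cy']],[0,0,1]])
    uv=np.asarray(uv,float).reshape(-1,1,2)
    n_=cv2.undistortPoints(uv,K,c['D']).reshape(-1,2)
    z=np.array([d[int(round(v)),int(round(u))] for u,v in uv.reshape(-1,2)])
    P=np.c_[n_*z[:,None],z]
    return (P-c['t'])@c['R']
def proj(n,X,c=None):
    c=c or manip.camera_model(n)
    K=np.array([[c['fx'],0,c['cx']],[0,c['fy'],c['cy']],[0,0,1]])
    return cv2.projectPoints(np.asarray(X,float).reshape(-1,3),cv2.Rodrigues(c['R'])[0],c['t'],K,c['D'])[0].reshape(-1,2)
def maskpts(n,d,m,c=None):
    v,u=np.nonzero(m&(d>0)); return world(n,d,np.c_[u,v],c)
E
python3 - <<'E'
from h import *
for n in ("top","side"):
    p,d=manip.grab_frame(n); np.save(f"pics/{n}_d.npy",d)
    for th in ("stand","swing_grip","lever_ball","control","dial_grip","tumbler","remote","dish","keyring","coaster"):
        for r in manip.silhouettes(n,th)[:3]:
            P=maskpts(n,d,r['mask'])
            if len(P)==0: continue
            print(n,th,round(r['conf'],2),np.round(r['at']),r['mask'].sum(),'med',np.round(np.median(P,0),3),'lo',np.round(np.percentile(P,3,axis=0),3),'hi',np.round(np.percentile(P,97,axis=0),3))
            np.save(f"pics/m_{n}_{th}_{int(r['conf']*100)}.npy",r['mask'])
E
```

```text
top stand 0.84 [267. 138.] 1415 med [0.648 0.057 0.129] lo [ 0.479 -0.036  0.005] hi [0.722 0.119 0.28 ]
top swing_grip 0.81 [269. 153.] 1143 med [0.594 0.037 0.131] lo [ 0.476 -0.04   0.008] hi [0.722 0.111 0.281]
top swing_grip 0.37 [244. 130.] 62 med [0.66  0.11  0.166] lo [0.649 0.1   0.107] hi [0.671 0.117 0.173]
top lever_ball 0.58 [246. 125.] 81 med [0.658 0.11  0.146] lo [0.645 0.1   0.105] hi [0.671 0.121 0.173]
top control 0.95 [179. 292.] 888 med [0.172 0.317 0.022] lo [0.127 0.277 0.003] hi [0.215 0.365 0.06 ]
top control 0.69 [381. 295.] 875 med [ 0.167 -0.315  0.023] lo [ 0.122 -0.363  0.003] hi [ 0.209 -0.275  0.061]
top control 0.66 [273. 193.] 566 med [0.484 0.025 0.022] lo [ 0.452 -0.029  0.002] hi [0.539 0.063 0.058]
top dial_grip 0.81 [385. 296.] 315 med [ 0.164 -0.318  0.031] lo [ 0.137 -0.348  0.025] hi [ 0.189 -0.295  0.062]
top dial_grip 0.54 [274. 192.] 155 med [0.485 0.019 0.031] lo [ 0.47  -0.01   0.025] hi [0.506 0.044 0.275]
top dial_grip 0.51 [175. 292.] 286 med [0.17  0.321 0.031] lo [0.145 0.299 0.025] hi [0.193 0.349 0.062]
top tumbler 0.55 [358. 138.
[... 1639 characters left out ...]
] lo [0.639 0.103 0.102] hi [0.669 0.126 0.171]
side tumbler 0.76 [293. 169.] 645 med [ 0.637 -0.213  0.065] lo [ 0.617 -0.259  0.003] hi [ 0.685 -0.192  0.093]
side tumbler 0.5 [253. 248.] 13215 med [ 0.479  0.06  -0.002] lo [ 0.372 -0.232 -0.131] hi [0.733 0.275 0.001]
side remote 0.89 [210. 270.] 910 med [0.49  0.218 0.016] lo [0.419 0.194 0.005] hi [0.581 0.237 0.019]
side remote 0.53 [290. 171.] 655 med [ 0.638 -0.213  0.065] lo [ 0.617 -0.26   0.002] hi [ 0.687 -0.192  0.093]
side dish 0.87 [322. 198.] 695 med [ 0.51  -0.222  0.014] lo [ 0.45  -0.266 -0.003] hi [ 0.585 -0.159  0.027]
side coaster 0.89 [167. 235.] 492 med [0.68  0.232 0.005] lo [0.643 0.192 0.002] hi [0.718 0.269 0.007]
```

```bash
python3 - <<'E'
import cv2,numpy as np
a=cv2.imread("pics/top0.png")[100:225,190:380]; cv2.imwrite("pics/topz.png",cv2.resize(a,None,fx=4.2,fy=4.2,interpolation=cv2.INTER_CUBIC))
a=cv2.imread("pics/side0.png")[130:280,140:340]; cv2.imwrite("pics/sidez.png",cv2.resize(a,None,fx=4,fy=4,interpolation=cv2.INTER_CUBIC))
E
```

```text
(no output)
```

View pics/topz.png

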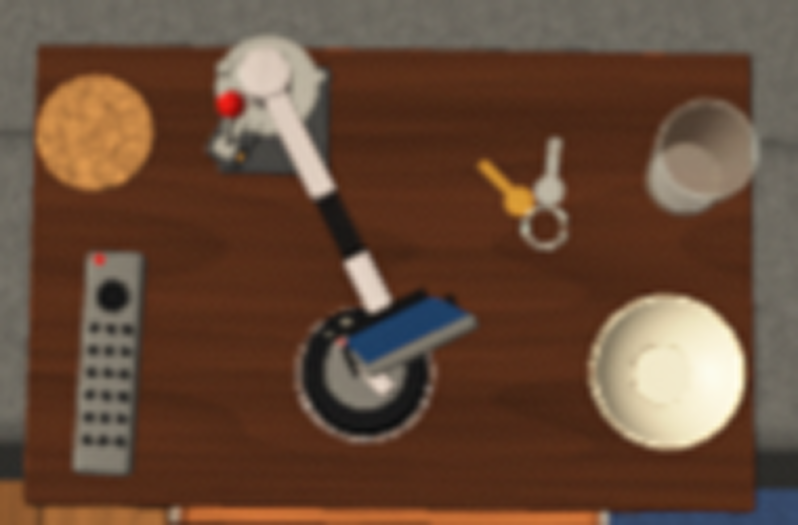

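View pics/sidez.png

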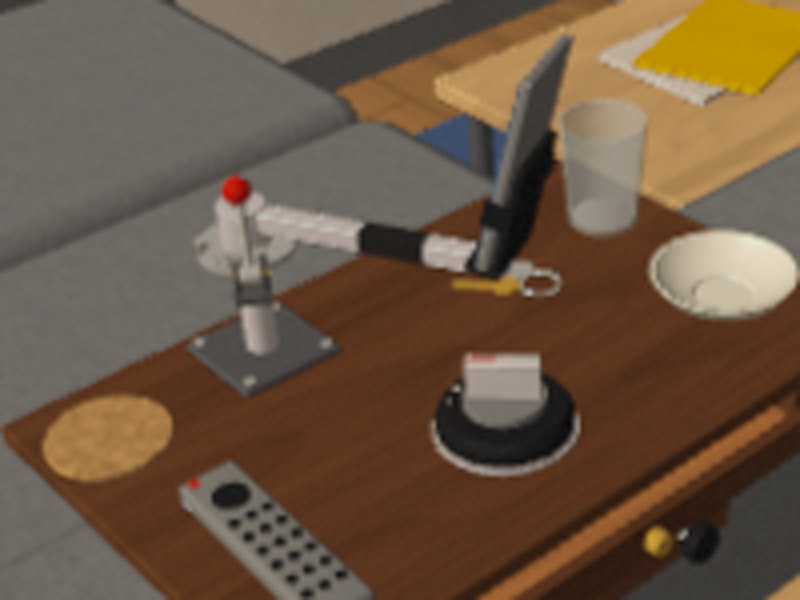

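```bash
python3 - <<'E'
from h import *
for n in ("top","side"):
    img=cv2.imread(f"pics/{n}0.png"); d=np.load(f"pics/{n}_d.npy")
    v,u=np.mgrid[0:420,0:560]; X=world(n,d,np.c_[u.ravel(),v.ravel()]); 
    r=img.reshape(-1,3).astype(int)
    reg=(X[:,0]>.4)&(X[:,0]<.75)&(X[:,1]>-.3)&(X[:,1]<.3)
    red=reg&(r[:,2]>110)&(r[:,1]<60)&(r[:,0]<60)&(X[:,2]>.1)
    print(n,'red',red.sum(),X[red].mean(0).round(4),X[red].min(0).round(3),X[red].max(0).round(3))
    # bar top: z 0.125..0.135
    b=reg&(abs(X[:,2]-.130)<.004)
    P=X[b]; print('bar',len(P)); 
    dark=b&(r.sum(1)<150)
    # bar axis fit
    pb=P[(P[:,0]<.66)&(P[:,0]>.53)][:,:2]; l=cv2.fitLine(pb.astype(np.float32),cv2.DIST_HUBER,0,.01,.01).ravel(); print('line',l, np.degrees(np.arctan2(l[1],l[0])))
    print('sleeve',X[dark].mean(0).round(4),dark.sum(), X[dark].min(0).round(3),X[dark].max(0).round(3))
    # base plate top: z between .003 and .012, near
    s=reg&(X[:,2]>.004)&(X[:,2]<.02)&(X[:,0]>.6)&(X[:,1]>0)&(X[:,1]<.17)
    print('base',s.sum(),X[s].min(0).round(3),X[s].max(0).round(3))
    if s.sum()>10: print(cv2.minAreaRect(X[s][:,:2].astype(np.float32)))
    hi=reg&(X[:,2]>.10)&(X[:,0]>.62)&(X[:,1]>0)
    for lo in np.arange(.09,.2,.01):
        q=reg&(X[:,2]>lo)&(X[:,2]<=lo+.01)&(X[:,0]>.64)
        q&=(X[:,1]>.03)
        if q.sum(): print(round(lo,2),q.sum(),X[q].mean(0).round(3),X[q].min(0).round(3),X[q].max(0).round(3))
    # dial bar top
    q=reg&(X[:,2]>.054)&(X[:,2]<.066)&(abs(X[:,0]-.49)<.06)&(abs(X[:,1]-.02)<.06)
    print('dialbar',q.sum(),cv2.minAreaRect(X[q][:,:2].astype(np.float32)))
    q=reg&(X[:,2]>.012)&(X[:,2]<.026)&(abs(X[:,0]-.49)<.08)&(abs(X[:,1]-.02)<.08)
    print('puck',q.sum(),cv2.minEnclosingCircle(X[q][:,:2].astype(np.float32)))
E
```

```text
top red 26 [0.6607 0.1084 0.1695] [0.654 0.102 0.164] [0.668 0.117 0.173]
bar 406
line [0.88308305 0.4692167  0.58974296 0.0342134 ] 27.983461
sleeve [0.5878 0.0332 0.1301] 83 [ 0.541 -0.016  0.126] [0.609 0.049 0.134]
base 261 [0.6   0.001 0.004] [0.749 0.168 0.014]
((0.675881564617157, 0.08351661264896393), (0.16547395288944244, 0.148211270570755), 88.20735168457031)
0.09 139 [0.69  0.087 0.097] [0.641 0.054 0.091] [0.73  0.129 0.1  ]
0.1 137 [0.689 0.092 0.104] [0.64  0.054 0.1  ] [0.731 0.128 0.11 ]
0.11 42 [0.664 0.108 0.114] [0.642 0.071 0.11 ] [0.71 0.13 0.12]
0.12 84 [0.671 0.079 0.128] [0.642 0.055 0.121] [0.714 0.117 0.13 ]
0.13 121 [0.686 0.084 0.132] [0.641 0.058 0.13 ] [0.713 0.113 0.138]
0.14 4 [0.655 0.112 0.143] [0.653 0.11  0.141] [0.657 0.113 0.146]
0.15 1 [0.656 0.109 0.15 ] [0.656 0.109 0.15 ] [0.656 0.109 0.15 ]
0.16 22 [0.661 0.107 0.167] [0.654 0.099 0.164] [0.672 0.117 0.17 ]
0.17 17 [0.664 0.107 0.172] [0.656 0.102 0.17 ] [0.671 0.113 0.174]
dialbar 23 ((0.4984378218650818, 0.0156845860183239), (0.050076328217983246, 0.011272706091403961), 45.69610595703125)

[... 551 characters left out ...]
.071 0.1  ] [0.714 0.132 0.11 ]
0.11 73 [0.666 0.102 0.114] [0.642 0.071 0.11 ] [0.703 0.133 0.12 ]
0.12 112 [0.665 0.086 0.126] [0.64  0.059 0.12 ] [0.711 0.121 0.13 ]
0.13 41 [0.68  0.099 0.132] [0.647 0.077 0.13 ] [0.703 0.119 0.14 ]
0.14 11 [0.655 0.115 0.145] [0.651 0.111 0.14 ] [0.658 0.118 0.15 ]
0.15 10 [0.657 0.114 0.157] [0.652 0.107 0.151] [0.665 0.119 0.16 ]
0.16 27 [0.657 0.113 0.166] [0.651 0.105 0.16 ] [0.668 0.12  0.17 ]
0.17 8 [0.659 0.11  0.171] [0.655 0.106 0.17 ] [0.667 0.116 0.172]
dialbar 71 ((0.4973596930503845, 0.021195590496063232), (0.0495932474732399, 0.014638785272836685), 47.66001892089844)
puck 388 ((0.4951368570327759, 0.021029194816946983), 0.0493687279522419)
```

```bash
python3 -m handwheel '[[[6,0,0,-4,0],[6,0,0,-4,0],[6,0,0,-4,0],[6,3.1,-2.05,0,0],[6,3.1,-2.05,0,0],[6,3.1,-2.05,0,0],[6,3.1,-2.05,0,0],[6,3.1,-2.05,0,0],[6,3.1,-2.05,0,0],[6,3.1,-2.05,0,0]]]' 30; python3 -m handwheel '[[[6,3.1,-2.05,0,0],[6,3.1,-2.05,0,0],[6,3.1,-2.05,0,0],[6,3.1,-2.05,0,0],[6,3.1,-2.05,0,0],[6,3.1,-2.05,0,0],[6,3.1,-2.05,0,0],[6,3.1,-2.05,0,0],[6,3.1,-2.05,0,0],[6,3.1,-2.05,0,0]]]'
python3 -c "
from workcell import manip
print(manip.sense())"
```

```text
t: 2.08
eef_pos: [0.3136, -0.2747, 0.3515]
ee_rot: [180.0, -0.0, 17.2]
wrist_force: [1.2, -0.7, 0.1]
width: 0.0602
t: 2.92
eef_pos: [0.5491, 0.0132, 0.3514]
ee_rot: [180.0, -0.0, 17.3]
wrist_force: [1.0, -0.5, 0.4]
width: 0.06
{'t': 2.9167, 'q': array([ 1.37825135e+00,  1.90177227e+01,  2.50633930e+01,  9.60271373e+01,
       -7.06487979e-03,  1.64122282e+02]), 'qvel': array([36.34382475, 36.02178469, 49.88016624, 13.60222941, -0.36447547,
       36.30212591]), 'joint_torque': array([ -0.71930073, -44.81836438,  23.13456953,  -0.10219324,
         0.15311231,  -0.49896766]), 'eef_pos': array([0.5491006 , 0.01317374, 0.35135285]), 'ee_rot': array([ 1.79988134e+02, -1.58930876e-02,  1.72559702e+01]), 'wrist_force': array([ 0.98591383, -0.52497215,  0.378137  ]), 'torque': array([-0.03421456, -0.06445066,  0.02689817]), 'width': 0.060003835130350854}
```

```bash
python3 -m handwheel '[[[6,0,0,0,-0.12],[6,0,0,0,-0.12],[6,0,0,0,-0.12],[6,0,0,0,-0.12],[6,0,0,0,-0.12],[6,0,0,0,-0.12],[6,0,0,0,-0.12],[6,0,0,0,-0.12],[6,0,0,0,-0.12],[6,0,0,0,-0.12]]]'; python3 -m handwheel '[[[6,0,0,0,-0.12],[6,0,0,0,-0.12],[6,0,0,0,-0.12],[6,0,0,0,-0.12],[6,0,0,0,-0.12],[6,0,0,0,-0.12],[6,0,0,0,-0.12],[6,0,0,0,-0.12],[6,0,0,0,-0.07],[6,0,0,0,0]]]'
cat > look.py <<'E'
import sys
from h import *
tag=sys.argv[1]
for n in sys.argv[2:]:
    c=manip.camera_model(n); p,d=manip.grab_frame(n); cv2.imwrite(f"pics/{n}_{tag}.png",p[:,:,::-1])
    np.savez(f"pics/{n}_{tag}.npz",d=d,p=p,**c)
    v,u=np.mgrid[0:420,0:560]; X=world(n,d,np.c_[u.ravel(),v.ravel()],c); r=p.reshape(-1,3).astype(int)
    reg=(d.ravel()>0)&(X[:,0]>.4)&(X[:,0]<.78)&(X[:,1]>-.3)&(X[:,1]<.3)
    red=reg&(r[:,0]>100)&(r[:,1]<65)&(r[:,2]<65)&(X[:,2]>.14)&(X[:,1]<.18)&(X[:,0]>.6)
    if red.sum()>8:
        P=X[red]; from scipy.optimize import least_squares
        s=least_squares(lambda q:np.linalg.norm(P-q,axis=1)-.01,P.mean(0)-[0,0,.005],loss='soft_l1',f_scale=.002)
        print(n,'ball',s.x.round(4),red.sum(),'max',P.max(0).round(3))
    print(n)
E
python3 look.py a wrist; python3 -c "
from workcell import manip
s=manip.sense();print(s['q'].round(1),s['eef_pos'],s['ee_rot'])"
```

```text
t: 3.75
eef_pos: [0.5482, 0.0114, 0.3513]
ee_rot: [-180.0, 0.0, 86.3]
wrist_force: [0.2, 0.6, -1.1]
width: 0.0599
t: 4.58
eef_pos: [0.5482, 0.0114, 0.3512]
ee_rot: [-180.0, -0.0, 145.1]
wrist_force: [-0.3, -0.0, -0.3]
width: 0.0599
wrist ball [0.662  0.1109 0.1644] 200 max [0.669 0.119 0.176]
wrist
[ 1.2 18.9 24.9 96.  -0.  36.3] [0.54822483 0.01144961 0.35125573] [-1.79996127e+02 -4.69197495e-03  1.44913784e+02]
```

View pics/wrist_a.png

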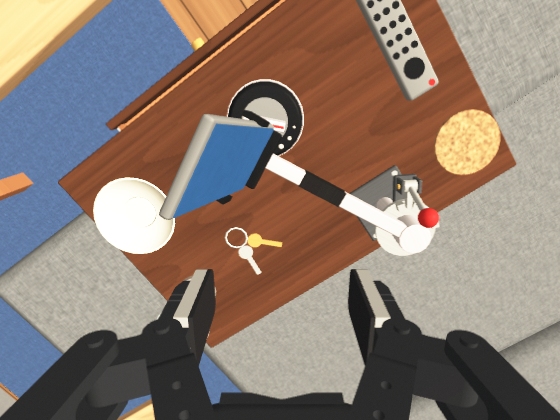

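```bash
python3 - <<'E'
from h import *
z=np.load("pics/wrist_a.npz"); c={k:z[k] for k in('fx','fy','cx','cy','D','R','t')}
for k in('fx','fy','cx','cy'): c[k]=float(c[k])
d=z['d']
for nm,uv in dict(hub=(415,240),bracket=(405,186),bar1=(380,212),sleeve=(323,188),knobs=(405,178),dialred=(278,126),plate=(373,185)).items(): print(nm,world('wrist',d,[uv],c).round(4))
v,u=np.mgrid[0:420,0:560]; X=world('wrist',d,np.c_[u.ravel(),v.ravel()],c)
for lo in np.arange(.09,.18,.005):
    q=(X[:,2]>lo)&(X[:,2]<lo+.005)&(X[:,0]>.63)&(X[:,0]<.76)&(X[:,1]>.03)&(X[:,1]<.16)
    if q.sum()>5:print(round(lo,3),q.sum(),X[q].mean(0).round(3),X[q].min(0).round(3),X[q].max(0).round(3),[round(x,4) for x in cv2.minEnclosingCircle(X[q][:,:2].astype(np.float32))[0]])
q=(abs(X[:,2]-.13)<.004)&(X[:,0]>.53)&(X[:,0]<.66)
l=cv2.fitLine(X[q][:,:2].astype(np.float32),cv2.DIST_HUBER,0,.01,.01).ravel(); print(l,np.degrees(np.arctan2(l[1],l[0])))
E
```

```text
hub [[0.6957 0.0915 0.1325]]
bracket [[0.6425 0.1152 0.1122]]
bar1 [[0.6453 0.0759 0.13  ]]
sleeve [[0.5863 0.0393 0.1308]]
knobs [[0.6411 0.1222 0.0956]]
dialred [[0.5107 0.0328 0.0622]]
plate [[0.6591 0.0933 0.0093]]
0.09 178 [0.648 0.112 0.094] [0.633 0.059 0.09 ] [0.682 0.135 0.095] [0.6638, 0.0969]
0.095 226 [0.672 0.091 0.098] [0.635 0.057 0.095] [0.73  0.134 0.1  ] [0.6829, 0.1002]
0.1 713 [0.689 0.083 0.101] [0.634 0.057 0.1  ] [0.729 0.132 0.105] [0.6821, 0.0993]
0.105 146 [0.661 0.109 0.108] [0.634 0.075 0.105] [0.706 0.133 0.11 ] [0.672, 0.1055]
0.11 406 [0.658 0.114 0.112] [0.635 0.075 0.11 ] [0.708 0.133 0.115] [0.6725, 0.1075]
0.115 96 [0.659 0.102 0.117] [0.63  0.068 0.115] [0.696 0.132 0.12 ] [0.6609, 0.0939]
0.12 81 [0.662 0.094 0.123] [0.631 0.069 0.12 ] [0.69  0.121 0.125] [0.6583, 0.0883]
0.125 215 [0.658 0.081 0.129] [0.63  0.051 0.125] [0.694 0.121 0.13 ] [0.6553, 0.082]
0.13 1255 [0.676 0.084 0.132] [0.63  0.053 0.13 ] [0.712 0.119 0.135] [0.6696, 0.0779]
0.135 20 [0.652 0.115 0.138] [0.651 0.112 0.135] [0.655 0.118 0.14 ] [0.6547, 0.1151]
0.14 18 [0.653 0.114 0.143] [0.652 0.111 0.14 ] [0.655 0.117 0.145] [0.6541, 0.114]
0.145 19 [0.654 0.114 0.148] [0.653 0.111 0.145] [0.657 0.117 0.15 ] [0.6556, 0.1137]
0.15 19 [0.656 0.112 0.152] [0.655 0.109 0.15 ] [0.657 0.116 0.154] [0.6564, 0.1112]
0.16 30 [0.654 0.109 0.164] [0.651 0.101 0.161] [0.662 0.119 0.165] [0.6595, 0.11]
0.165 109 [0.657 0.11  0.168] [0.652 0.101 0.165] [0.67 0.12 0.17] [0.661, 0.1103]
0.17 185 [0.66  0.11  0.172] [0.653 0.102 0.17 ] [0.669 0.118 0.175] [0.6608, 0.1101]
[0.88215876 0.47095215 0.59468454 0.04264658] 28.096119
```

```bash
python3 -m handwheel '[[[5,-0.9,3.64,0,0],[5,-0.9,3.64,0,0],[5,-0.9,3.64,0,0],[5,-0.9,3.64,0,0],[5,0,0,0,0],[5,0,0,3,0],[5,0,0,3,0],[5,0,0,3,0],[5,0,0,3,0],[5,0,0,0,0]]]'; python3 look.py b wrist
```

```text
t: 5.47
eef_pos: [0.6564, 0.1093, 0.2224]
ee_rot: [-179.3, -0.7, 144.9]
wrist_force: [-0.8, -0.1, -1.5]
width: 0.0499
wrist ball [0.6623 0.1108 0.164 ] 377 max [0.669 0.119 0.276]
wrist
```

View pics/wrist_b.png

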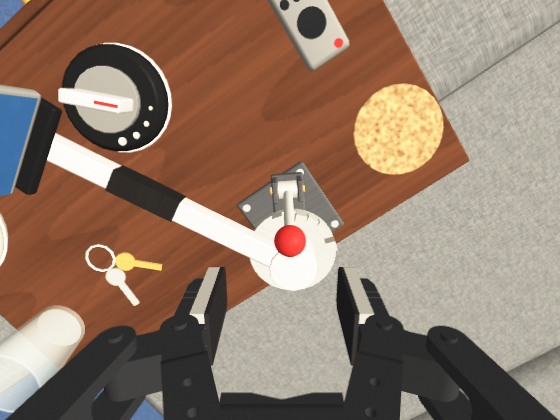

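```bash
python3 -m handwheel '[[[5,-0.2,0.2,2,0],[5,-0.2,0.2,2,0],[5,0,0,2,0],[5,0,0,0,0]]]'; python3 look.py c wrist
```

```text
t: 5.85
eef_pos: [0.6662, 0.1109, 0.1698]
ee_rot: [-179.9, -0.1, 144.9]
wrist_force: [-0.4, 0.1, -0.8]
width: 0.0503
wrist ball [0.6624 0.1107 0.1641] 739 max [0.669 0.12  0.175]
wrist
```

View pics/wrist_c.png

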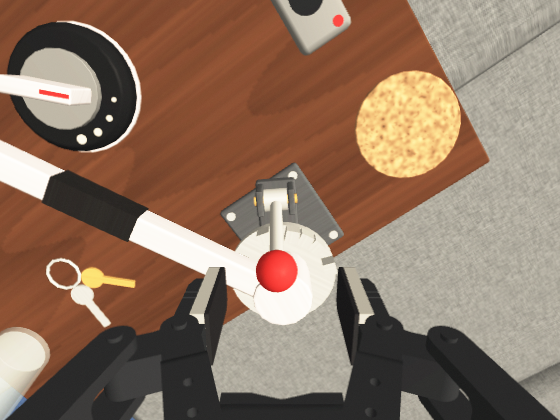

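```bash
python3 -m handwheel '[[[5,0.3,-0.2,1.4,0],[5,0,0,1.2,0],[5,0,0,0,0]]]'; python3 -m handwheel '[[[1.5,0,0,0,0],[1.5,0,0,0,0],[1.5,0,0,0,0],[1.5,0,0,0,0],[1.5,0,0,0,0],[1.5,0,0,0,0]]]' 25; python3 look.py d wrist
```

```text
t: 6.15
eef_pos: [0.6635, 0.1112, 0.1463]
ee_rot: [180.0, 0.0, 145.0]
wrist_force: [-0.3, 0.2, -1.1]
width: 0.0502
t: 6.65
eef_pos: [0.6638, 0.1099, 0.1481]
ee_rot: [180.0, 0.2, 144.9]
wrist_force: [-1.9, -3.4, 5.2]
width: 0.0182
wrist ball [0.6625 0.1106 0.1641] 894 max [0.669 0.121 0.206]
wrist
```

View pics/wrist_d.png

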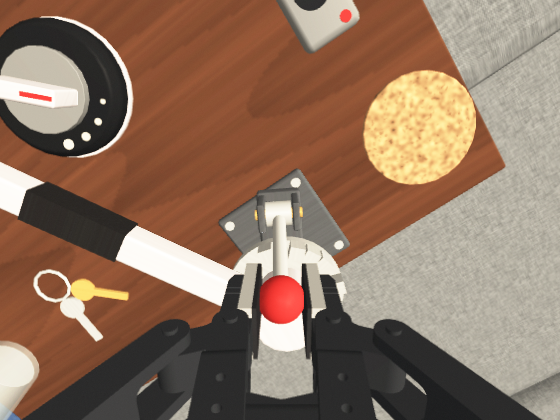

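```bash
python3 -m handwheel '[[[1.5,0.8,0,0.2,0],[1.5,0.8,0,0,0],[1.5,0.8,0,0,0],[1.5,0.8,0,0,0],[1.5,0.6,0,0,0],[1.5,0,0,0,0]]]'; python3 look.py e wrist
```

```text
t: 7.2
eef_pos: [0.6307, 0.1303, 0.1449]
ee_rot: [-179.7, 0.1, 144.9]
wrist_force: [-6.2, -7.0, 3.6]
width: 0.0181
wrist ball [0.634  0.1276 0.1648] 857 max [0.643 0.137 0.2  ]
wrist
```

View pics/wrist_e.png

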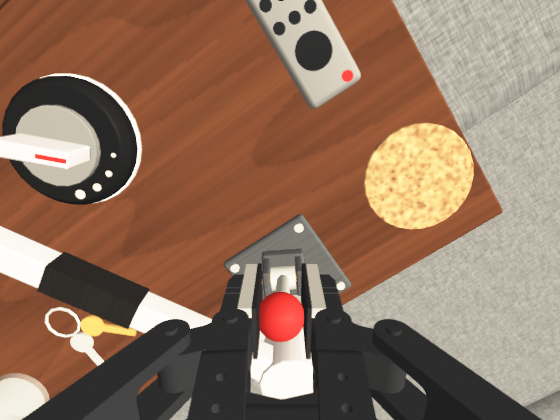

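```bash
python3 -m handwheel '[[[1.5,0.4,0,0,0],[1.5,0.3,0,0,0],[1.5,0,0,0,0],[1.5,0,0,0,0]]]'; python3 look.py f wrist
```

```text
t: 7.58
eef_pos: [0.6251, 0.1335, 0.1435]
ee_rot: [-179.6, 0.1, 144.8]
wrist_force: [-2.8, -7.7, -0.8]
width: 0.018
wrist ball [0.6295 0.1302 0.1631] 781 max [0.636 0.14  0.174]
wrist
```

```bash
python3 -m handwheel '[[[5,0,0,0,0],[5,0,0,0,0],[5,0,0,0,0],[5,0,0,-3,0],[5,0,0,-3.5,0],[5,0,0,-3.5,0],[5,0,0,-2.7,0.12],[5,0,0,0,0.12],[5,0,0,0,0.12],[5,0,0,0,0.12]]]';python3 -m handwheel '[[[5,0,0,0,0.12],[5,0,0,0,0.12],[5,0,0,0,0.12],[5,0,0,0,0.12],[5,0,0,0,0.12],[5,0,0,0,0.12],[5,0,0,0,0.12],[5,0,0,0,0.12],[5,0,0,0,0.12],[5,0,0,0,0.12]]]'; python3 -m handwheel '[[[5,0,0,0,0.12],[5,0,0,0,0.12],[5,0,0,0,0.12],[5,0,0,0,0]]]'; python3 look.py g wrist top side
```

```text
t: 8.47
eef_pos: [0.6271, 0.1377, 0.2721]
ee_rot: [179.8, 0.0, 117.2]
wrist_force: [0.2, -1.6, -0.5]
width: 0.0501
t: 9.3
eef_pos: [0.6267, 0.1376, 0.271]
ee_rot: [180.0, -0.1, 48.4]
wrist_force: [0.2, -0.2, 0.2]
width: 0.05
t: 9.63
eef_pos: [0.6267, 0.1376, 0.271]
ee_rot: [180.0, -0.1, 28.0]
wrist_force: [-0.4, 1.0, -0.6]
width: 0.0501
wrist ball [0.6294 0.1299 0.1631] 259 max [0.639 0.137 0.174]
wrist
top
side ball [0.6294 0.1298 0.1611] 34 max [0.633 0.139 0.172]
side
```

View pics/wrist_g.png

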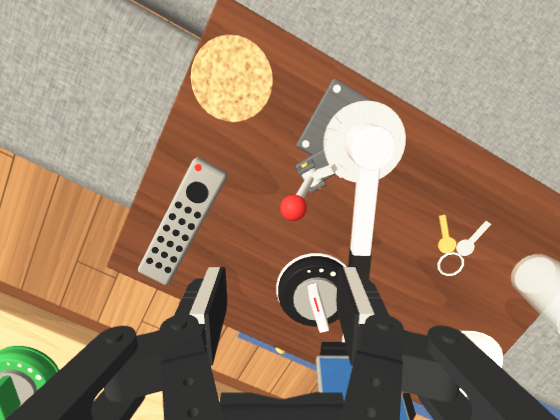

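View pics/side_g.png

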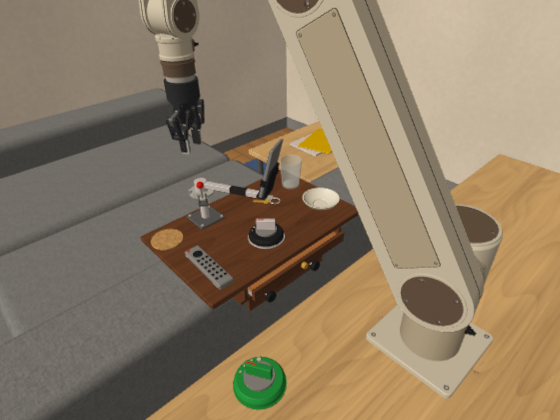

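```bash
python3 -m handwheel '[[[5,-2.8,2.4,0,0],[5,-2.8,2.4,0,0],[5,-2.8,2.4,0,0],[5,0,0,0,0],[5,0,0,3.5,0],[5,0,0,3.5,0],[5,0,0,0,0]]]'; python3 look.py h wrist
```

```text
t: 10.37
eef_pos: [0.5811, 0.0335, 0.193]
ee_rot: [-179.6, 0.7, 28.2]
wrist_force: [-2.2, -0.8, -1.7]
width: 0.0501
wrist ball [0.6292 0.1302 0.1633] 1254 max [0.639 0.136 0.23 ]
wrist
```

View pics/wrist_h.png

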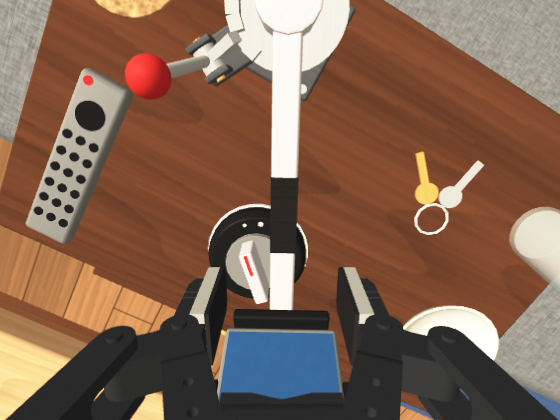

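```bash
cat > bar.py <<'E'
import sys
from h import *
z=np.load(sys.argv[1]); c={k:z[k] for k in('fx','fy','cx','cy','D','R','t')}
for k in('fx','fy','cx','cy'): c[k]=float(c[k])
d=z['d'];v,u=np.mgrid[0:420,0:560]; X=world('wrist',d,np.c_[u.ravel(),v.ravel()],c); r=z['p'].reshape(-1,3).astype(int)
H=np.array([.692,.0895])
rad=np.linalg.norm(X[:,:2]-H,axis=1)
q=(d.ravel()>0)&(abs(X[:,2]-.13)<.004)&(rad>.035)&(rad<.15)
l=cv2.fitLine(X[q][:,:2].astype(np.float32),cv2.DIST_HUBER,0,.01,.01).ravel(); print(q.sum(),l,np.degrees(np.arctan2(l[1],l[0])))
dk=q&(r.sum(1)<160); print('sleeve',dk.sum(),X[dk].min(0).round(4),X[dk].max(0).round(4),X[dk].mean(0).round(4))
E
python3 bar.py pics/wrist_h.npz
```

```text
5241 [0.8828004  0.46974832 0.6209001  0.05502436] 28.017962
sleeve 1943 [0.5622 0.0183 0.129 ] [0.6135 0.0551 0.1334] [0.5881 0.0372 0.1311]
```

```bash
python3 -m handwheel '[[[5,1.5,0,0,0],[5,0,0,3,0],[5,0,0,3,0],[5,0,0,2.8,0],[5,0,0,0,0]]]'; python3 -m handwheel '[[[2.6,0,0,0,0],[2.6,0,0,0,0],[2.6,0,0,0,0],[2.6,0,0,0,0]]]'; python3 look.py i wrist;python3 bar.py pics/wrist_i.npz
```

```text
t: 10.83
eef_pos: [0.5973, 0.0414, 0.1089]
ee_rot: [-179.8, 0.4, 28.2]
wrist_force: [-2.1, 0.6, -1.8]
width: 0.05
t: 11.17
eef_pos: [0.6013, 0.0411, 0.1152]
ee_rot: [179.9, -0.3, 28.1]
wrist_force: [-0.2, -0.8, -0.1]
width: 0.026
wrist ball [0.6293 0.1299 0.1632] 4668 max [0.64  0.138 0.175]
wrist
11219 [0.8669493  0.49839628 0.61268204 0.0475053 ] 29.893957
sleeve 4169 [0.5613 0.018  0.126 ] [0.6191 0.0683 0.134 ] [0.5908 0.0383 0.131 ]
```

View pics/wrist_i.png

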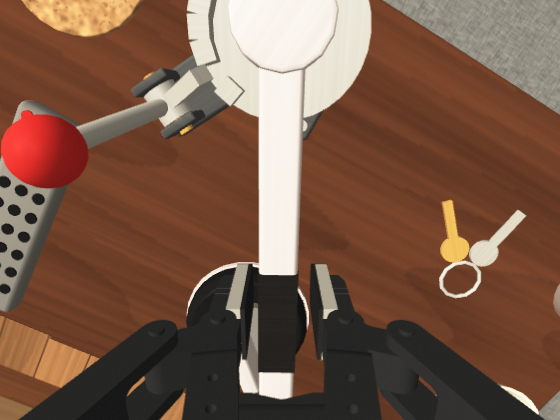

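```bash
python3 -m handwheel '[[[2.6,-1,0,1.2,0],[2.6,0,0,0,0],[2.6,0,0,0,0]]]'; python3 -m handwheel '[[[2.6,0.06,1.13,0,-0.1],[2.6,0.06,1.13,0,-0.1],[2.6,0.06,1.13,0,-0.1],[2.6,0.06,1.13,0,-0.1],[2.6,0.06,1.13,0,-0.1],[2.6,0,0,0,0]]]'; python3 look.py j wrist;python3 bar.py pics/wrist_j.npz
```

```text
t: 11.47
eef_pos: [0.5901, 0.0361, 0.1006]
ee_rot: [-180.0, 0.0, 28.1]
wrist_force: [-0.3, 1.2, -0.1]
width: 0.0259
t: 11.97
eef_pos: [0.6304, -0.0061, 0.101]
ee_rot: [179.9, -0.1, 56.8]
wrist_force: [-0.1, -1.0, -0.2]
width: 0.0259
wrist
14049 [0.561216   0.8276694  0.64446324 0.01779801] 55.860065
sleeve 5339 [ 0.6067 -0.0331  0.126 ] [0.6552 0.0173 0.134 ] [ 0.6284 -0.0058  0.131 ]
```

View pics/wrist_j.png

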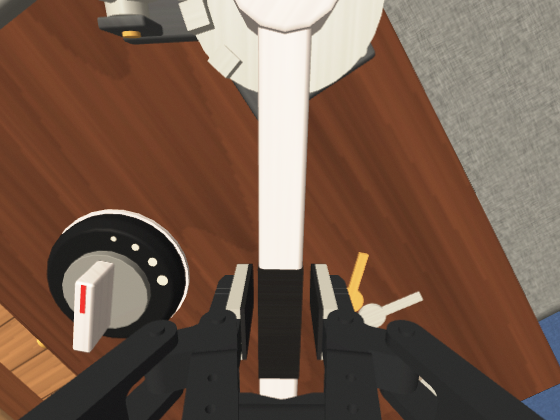

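```bash
python3 -m handwheel '[[[2.6,0.06,1.13,0,-0.1],[2.6,0.06,1.13,0,-0.1],[2.6,0.06,1.13,0,-0.1],[2.6,0.06,1.13,0,-0.1],[2.6,0.06,1.13,0,-0.1],[2.6,0.06,1.13,0,-0.1],[2.6,0,0.4,0,0],[2.6,0,0,0,0]]]'; python3 look.py k wrist;python3 bar.py pics/wrist_k.npz
```

```text
t: 12.68
eef_pos: [0.6977, -0.0226, 0.1005]
ee_rot: [179.9, -0.0, 90.9]
wrist_force: [-0.3, 0.5, 0.4]
width: 0.0262
wrist
13809 [0.00847742 0.99996406 0.69356406 0.0040908 ] 89.51427
sleeve 5216 [ 0.6702 -0.054   0.126 ] [ 0.723  -0.0026  0.134 ] [ 0.6933 -0.0255  0.1309]
```

View pics/wrist_k.png

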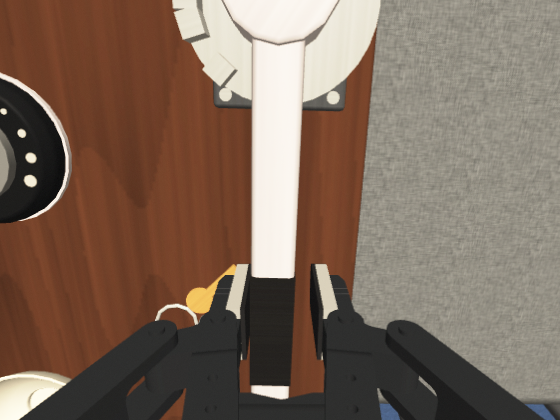

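```bash
python3 -m handwheel '[[[2.6,0,0.3,0,0],[2.6,0,0.3,0,-0.03],[2.6,0,0,0,0],[2.6,0,0,0,0]]]'; python3 look.py l wrist;python3 bar.py pics/wrist_l.npz
```

```text
t: 13.07
eef_pos: [0.7011, -0.0225, 0.1003]
ee_rot: [-179.8, -0.0, 92.8]
wrist_force: [-5.6, 0.9, 2.6]
width: 0.026
wrist
13746 [ 0.01741627 -0.9998483   0.6956896   0.00447273] -89.00207
sleeve 5139 [ 0.6734 -0.0538  0.126 ] [ 0.7264 -0.0029  0.134 ] [ 0.6962 -0.0256  0.131 ]
```

```bash
python3 -m handwheel '[[[4,0,-0.5,0,0],[4,0,0,0,0],[4,0,0,-3,0],[4,0,0,-3.5,0],[4,0,0,-3.5,0],[4,0,0,-2,0],[4,0,0,0,0]]]'; python3 look.py m wrist;python3 bar.py pics/wrist_m.npz;python3 -m handwheel '[[[5,3.1,-1.2,0,0],[5,3.1,-1.2,0,0],[5,3.1,-1.2,0,0],[5,3.1,-1.2,0,0],[5,3.1,-1.2,0,0],[5,0,0,0,-0.12],[5,0,0,0,-0.12],[5,0,0,0,-0.12],[5,0,0,0,-0.12],[5,0,0,0,-0.12]]]';python3 -m handwheel '[[[5,0,0,0,-0.12],[5,0,0,0,-0.12],[5,0,0,0,-0.1],[5,0,0,0,0]]]'; python3 look.py n wrist
```

```text
t: 13.7
eef_pos: [0.7011, -0.0236, 0.2281]
ee_rot: [179.2, 0.1, 92.8]
wrist_force: [0.6, -0.0, 1.1]
width: 0.0403
wrist
3670 [ 0.01426239 -0.9998983   0.69527125  0.00122432] -89.18279
sleeve 1430 [ 0.6872 -0.0533  0.1289] [ 0.7041 -0.0032  0.1331] [ 0.6955 -0.0277  0.1311]
t: 14.58
eef_pos: [0.6296, 0.1285, 0.2186]
ee_rot: [-179.9, -0.0, 127.6]
wrist_force: [-0.4, 0.0, 0.2]
width: 0.0499
t: 14.92
eef_pos: [0.6297, 0.1282, 0.2187]
ee_rot: [-179.9, -0.1, 146.8]
wrist_force: [-0.4, -0.6, -0.3]
width: 0.0502
wrist ball [0.6295 0.1303 0.1633] 352 max [0.637 0.139 0.174]
wrist
```

View pics/wrist_n.png

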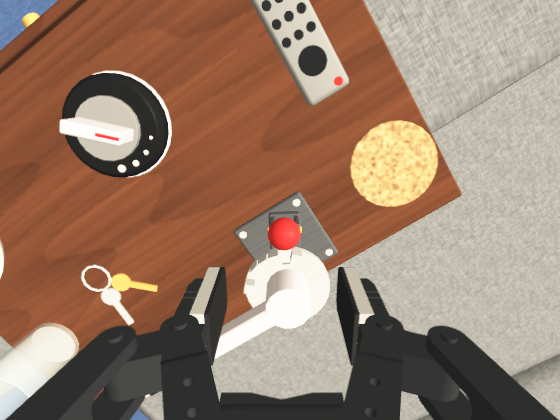

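```bash
python3 -m handwheel '[[[5,0,0.15,2.5,-0.04],[5,0,0,2.5,0],[5,0,0,2.5,0],[5,0,0,0,0],[1.5,0,0,0,0],[1.5,0,0,0,0],[1.5,0,0,0,0],[1.5,0,0,0,0],[1.5,0,0,0,0],[1.5,0,0,0,0]]]' 25; python3 look.py o wrist; python3 -m handwheel '[[[1.5,-0.8,0,0,0],[1.5,-0.8,0,0,0],[1.5,-0.8,0,0,0],[1.5,-0.8,0,0,0],[1.5,-0.8,0,0,0],[1.5,-0.4,0,0,0],[1.5,0,0,0,0],[1.5,0,0,0,0]]]'; python3 look.py p wrist
```

```text
t: 15.8
eef_pos: [0.6315, 0.1291, 0.1471]
ee_rot: [180.0, 0.1, 149.0]
wrist_force: [-4.1, -3.3, 5.1]
width: 0.0179
wrist ball [0.6295 0.1302 0.1631] 732 max [0.642 0.14  0.202]
wrist
t: 16.52
eef_pos: [0.6689, 0.1068, 0.1445]
ee_rot: [-180.0, -0.0, 149.0]
wrist_force: [-2.0, -2.0, -2.4]
width: 0.0182
wrist ball [0.662  0.1109 0.1643] 804 max [0.67  0.121 0.175]
wrist
```

View pics/wrist_p.png

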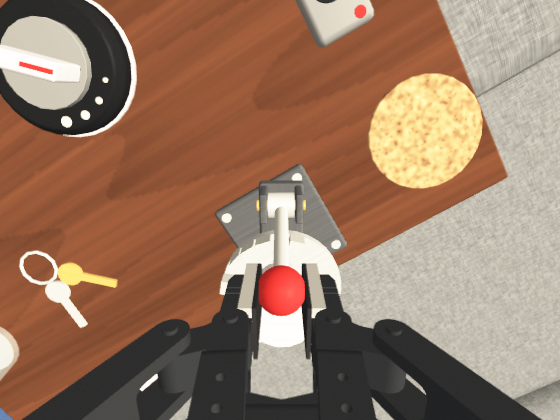

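```bash
python3 -m handwheel '[[[1.5,-0.3,0,0,0],[1.5,-0.2,0,0,0],[1.5,0,0,0,0],[1.5,0,0,0,0]]]'; python3 -m handwheel '[[[5,0.3,0,0,0],[5,0.2,0,0,0],[5,0,0,0,0],[5,0,0,-3,0],[5,0,0,-3,0],[5,0,0,-3,0],[5,0,0,0,0]]]'; python3 look.py q wrist side top
```

```text
t: 16.9
eef_pos: [0.6696, 0.1064, 0.1442]
ee_rot: [-179.9, -0.5, 149.1]
wrist_force: [-10.8, 1.7, 0.1]
width: 0.0177
t: 17.48
eef_pos: [0.6725, 0.1077, 0.2441]
ee_rot: [179.4, 0.7, 149.0]
wrist_force: [0.4, 0.5, 2.2]
width: 0.0501
wrist ball [0.6624 0.111  0.1642] 274 max [0.67  0.117 0.174]
wrist
side ball [0.6626 0.1099 0.1623] 36 max [0.669 0.121 0.172]
side
top
```

View pics/wrist_q.png

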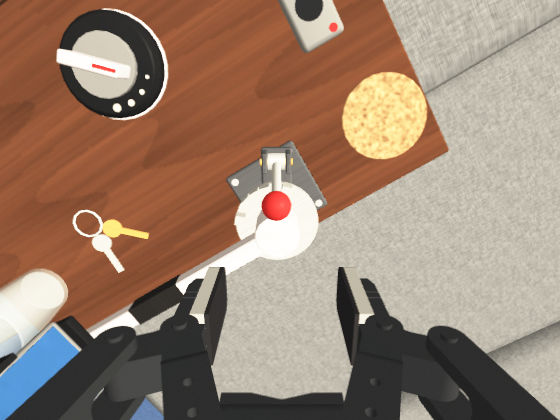

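```bash
cat > dial.py <<'E'
import sys
from h import *
from scipy.optimize import least_squares
for f in sys.argv[1:]:
    z=np.load(f); c={k:z[k] for k in('fx','fy','cx','cy','D','R','t')}
    for k in('fx','fy','cx','cy'): c[k]=float(c[k])
    d=z['d'];v,u=np.mgrid[0:420,0:560]; X=world('x',d,np.c_[u.ravel(),v.ravel()],c); r=z['p'].reshape(-1,3).astype(int)
    g=(d.ravel()>0)&(np.hypot(X[:,0]-.496,X[:,1]-.02)<.07)
    t=g&(X[:,2]>.055)&(X[:,2]<.067)
    if t.sum()>10: print(f,'bar',t.sum(),cv2.minAreaRect(X[t][:,:2].astype(np.float32)),X[t].mean(0).round(4),X[t][:,2].max().round(4))
    p=g&(X[:,2]>.015)&(X[:,2]<.026); print('puck',p.sum(),cv2.minEnclosingCircle(X[p][:,:2].astype(np.float32)))
    dk=t&(r[:,0]-r[:,1]>60); 
    if dk.sum(): print('red',X[dk].mean(0).round(4),dk.sum())
E
python3 dial.py pics/wrist_q.npz pics/top_q.npz pics/side_q.npz pics/wrist_n.npz
```

```text
pics/wrist_q.npz bar 953 ((0.4986477494239807, 0.019962282851338387), (0.05227068066596985, 0.012506573460996151), 43.663795471191406) [0.4992 0.0209 0.0604] 0.0631
puck 4803 ((0.49876296520233154, 0.019980430603027344), 0.04993625357747078)
red [0.5088 0.0298 0.0612] 86
pics/top_q.npz bar 22 ((0.48974117636680603, 0.004925541579723358), (0.021637465804815292, 0.00966232642531395), 25.93865394592285) [0.4884 0.0041 0.06  ] 0.0638
puck 207 ((0.5005410313606262, 0.007815965451300144), 0.04712405428290367)
pics/side_q.npz bar 67 ((0.4981928765773773, 0.02020253986120224), (0.0496494323015213, 0.014627956785261631), 46.11772537231445) [0.4966 0.0203 0.0579] 0.0613
puck 330 ((0.4954896867275238, 0.021381938830018044), 0.04817035421729088)
pics/wrist_n.npz bar 927 ((0.49807825684547424, 0.01999320089817047), (0.051998186856508255, 0.012507853098213673), 43.738502502441406) [0.4985 0.0211 0.0602] 0.063
puck 4728 ((0.4983300566673279, 0.020313287153840065), 0.04946622997522354)
red [0.5089 0.0299 0.0611] 73
```

```bash
python3 -m handwheel '[[[5,2.08,-3.3,0,0],[5,2.08,-3.3,0,0],[5,2.08,-3.3,0,0],[5,2.08,-3.3,0,0],[5,2.08,-3.3,0,0],[5,0,0,0,-0.12],[5,0,0,0,-0.12],[5,0,0,0,-0.12],[5,0,0,0,-0.12],[5,0,0,0,-0.12]]]' 60; python3 -m handwheel '[[[5,0,0,0,-0.12],[5,0,0,0,-0.12],[5,0,0,0,-0.12],[5,0,0,0,-0.12],[5,0,0,0,-0.12],[5,0,0,0,-0.11],[5,0,0,3,0],[5,0,0,3,0],[5,0,0,3,0],[5,0,0,0,0]]]'; python3 look.py r wrist; python3 dial.py pics/wrist_r.npz
```

```text
t: 18.47
eef_pos: [0.4937, 0.019, 0.2338]
ee_rot: [180.0, -0.1, -176.3]
wrist_force: [0.1, 1.1, -0.5]
width: 0.05
t: 19.3
eef_pos: [0.489, 0.0189, 0.1384]
ee_rot: [179.5, -0.6, -135.9]
wrist_force: [-1.8, -1.4, -0.1]
width: 0.0499
wrist
pics/wrist_r.npz bar 1248 ((0.4978967010974884, 0.01921704225242138), (0.052029505372047424, 0.011483099311590195), 43.95347213745117) [0.4965 0.0182 0.0606] 0.063
puck 6528 ((0.4977538585662842, 0.01956680230796337), 0.04977744445204735)
red [0.5084 0.0294 0.0613] 96
```

View pics/wrist_r.png

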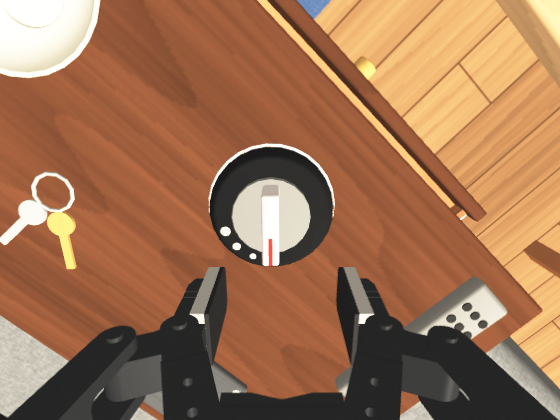

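```bash
python3 -m handwheel '[[[5,-0.6,-0.5,2.5,0],[5,0,0,2.5,0],[5,0,0,0,0],[5,0,0,0,0]]]'; python3 look.py s wrist; python3 dial.py pics/wrist_s.npz
```

```text
t: 19.68
eef_pos: [0.5019, 0.0197, 0.0956]
ee_rot: [179.9, -0.1, -135.9]
wrist_force: [1.2, -0.0, 0.2]
width: 0.0495
wrist
pics/wrist_s.npz bar 1871 ((0.49764284491539, 0.01929548941552639), (0.05211108922958374, 0.01196986809372902), 44.02932357788086) [0.4962 0.0179 0.0606] 0.0627
puck 8987 ((0.49749019742012024, 0.01937243342399597), 0.04955330491065979)
red [0.5085 0.0296 0.0613] 128
```

```bash
python3 -m handwheel '[[[5,0.3,0.3,2,0],[5,0,0,2,0],[5,0,0,1.7,0],[5,0,0,0,0],[5,0,0,0,0]]]'; python3 look.py t wrist; python3 dial.py pics/wrist_t.npz
```

```text
t: 20.15
eef_pos: [0.4989, 0.0198, 0.0397]
ee_rot: [-180.0, 0.0, -135.9]
wrist_force: [0.6, 0.3, 1.2]
width: 0.0502
wrist
pics/wrist_t.npz bar 4845 ((0.49372947216033936, 0.018991585820913315), (0.05114859342575073, 0.06448594480752945), 78.43077850341797) [0.495  0.017  0.0608] 0.067
puck 12285 ((0.49718427658081055, 0.018859349191188812), 0.04941577464342117)
red [0.5083 0.0295 0.0614] 263
```

View pics/wrist_t.png

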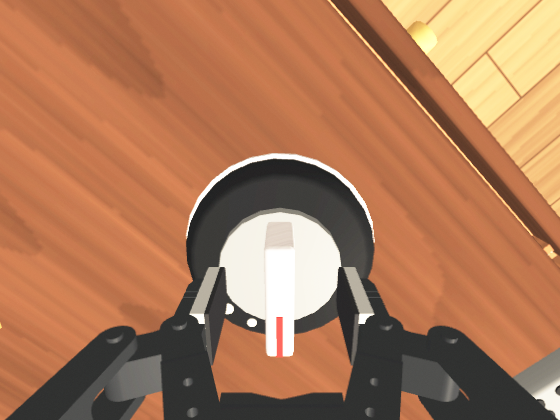

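Centred on the bar. Close and turn.

```bash
python3 -m handwheel '[[[0.6,0,0,0,0],[0.6,0,0,0,0],[0.6,0,0,0,0],[0.6,0,0,0,0],[0.6,0,0,0,0],[0.6,0,0,0,0],[0.6,0,0,0,0]]]' 70; python3 -m handwheel '[[[0.6,0,0,0,0.08],[0.6,0,0,0,0.08],[0.6,0,0,0,0.08],[0.6,0,0,0,0.08],[0.6,0,0,0,0.08],[0.6,0,0,0,0.08],[0.6,0,0,0,0]]]'; python3 look.py u wrist
```

```text
t: 20.78
eef_pos: [0.4996, 0.0195, 0.0398]
ee_rot: [-179.8, 0.1, -135.9]
wrist_force: [-0.5, -1.7, 4.9]
width: 0.0104
t: 21.37
eef_pos: [0.4998, 0.0192, 0.0398]
ee_rot: [-179.9, 0.2, -163.6]
wrist_force: [-0.2, -2.9, 5.6]
width: 0.0103
wrist
```

View pics/wrist_u.png

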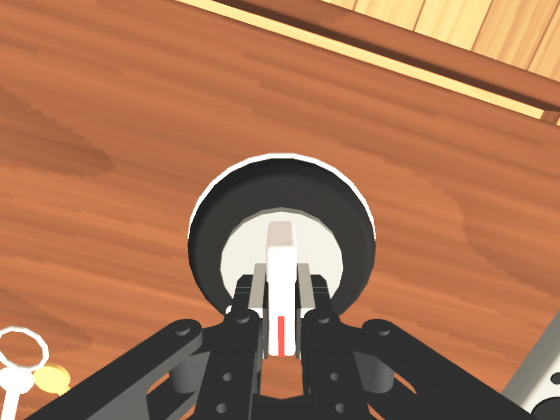

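```bash
python3 -m handwheel '[[[0.6,0,0,0,0.08],[0.6,0,0,0,0.08],[0.6,0,0,0,0.08],[0.6,0,0,0,0.08],[0.6,0,0,0,0.08],[0.6,0,0,0,0.08],[0.6,0,0,0,0.08],[0.6,0,0,0,0.08],[0.6,0,0,0,0.08],[0.6,0,0,0,0.02]]]'; python3 -m handwheel '[[[0.6,0,0,0,0],[0.6,0,0,0,0],[0.6,0,0,0,0],[0.6,0,0,0,0],[0.6,0,0,0,0],[0.6,0,0,0,0],[0.6,0,0,0,0],[0.6,0,0,0,0]]]'; python3 look.py v wrist side top; python3 dial.py pics/side_v.npz; python3 -c "
from workcell import manip
print(manip.sense()['torque'])
from h import *
z=np.load('pics/wrist_v.npz'); c={k:z[k] for k in('fx','fy','cx','cy','D','R','t')}
for k in('fx','fy','cx','cy'): c[k]=float(c[k])
d=z['d'];v,u=np.mgrid[0:420,0:560]; X=world('x',d,np.c_[u.ravel(),v.ravel()],c);r=z['p'].reshape(-1,3).astype(int)
q=(r[:,0]-r[:,1]>100)&(np.hypot(X[:,0]-.498,X[:,1]-.0195)<.04)&(X[:,2]>.05)
m=X[q].mean(0);print(q.sum(),m,'dial est',0.768-np.arctan2(m[1]-.0195,m[0]-.498))
"
```

```text
t: 22.25
eef_pos: [0.4998, 0.0188, 0.0398]
ee_rot: [-180.0, 0.2, 154.0]
wrist_force: [0.2, -2.6, 5.6]
width: 0.0105
t: 22.92
eef_pos: [0.4997, 0.0188, 0.0398]
ee_rot: [-180.0, 0.2, 154.2]
wrist_force: [0.6, -3.3, 5.9]
width: 0.0103
wrist
side ball [0.6625 0.1106 0.1621] 35 max [0.666 0.12  0.173]
side
top ball [0.6637 0.1075 0.1631] 29 max [0.668 0.117 0.177]
top
pics/side_v.npz bar 81 ((0.49502822756767273, 0.020214322954416275), (0.044113557785749435, 0.03523648530244827), 5.506934642791748) [0.492  0.0229 0.0601] 0.0668
puck 345 ((0.4947613477706909, 0.02130780555307865), 0.048764247447252274)
red [0.5093 0.0108 0.0578] 1
[-0.66764435 -0.04374643  0.2133156 ]
219 [0.51151451 0.01301139 0.06121211] dial est 1.2156192725399744
```

View pics/wrist_v.png

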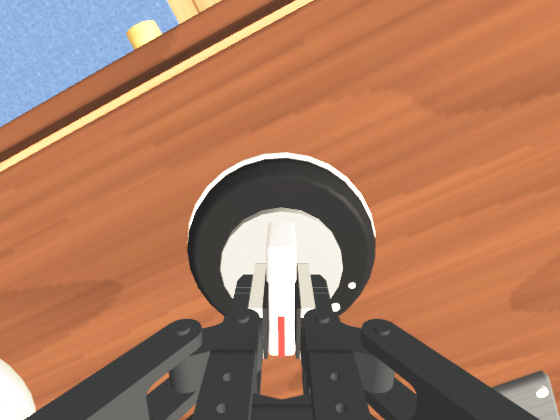

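View pics/side_v.png

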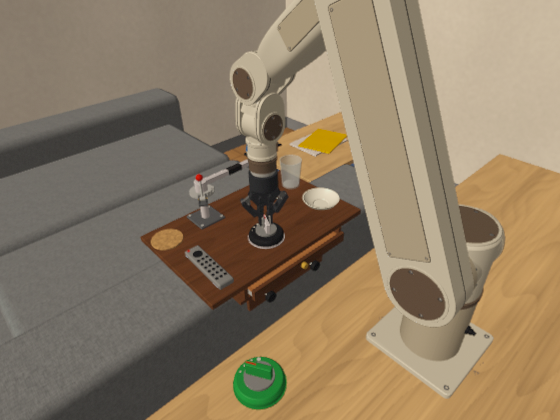

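```bash
python3 -c "
from workcell import manip
print(manip.sign_off()); s=manip.sense(); print(s['t'],s['ee_rot'],s['width'])"
```

```text
the job is handed in; nothing more can be done
None
the job is handed in; nothing more can be done
```

The job is handed in at about 23 s of the 72 s limit. The phone arm is stowed and locked, and the fingers are still holding the recline dial at its third click. The sign-off reports no verdict, so the figures below are from my own last checks.

- **Lock lever:** I pulled the ball outward about 38 mm, swung the arm, then pushed the lever home. The wrist camera then placed the ball at (0.662, 0.111, 0.164), within 1 mm of where it started. A further push raised the force to about 11 N without moving it.
- **Phone arm:** the bar swung from 28° to 91°, about 1.10 rad, and stopped with force building. A second reading gave 90.8°. I did not measure the arm angle again after locking it.
- **Dial:** gripped on its bar with 70 N commanded and turned clockwise. The red line put it at about 1.22 rad, and the gripper itself had turned about 1.22 rad. The wrist moment of 0.21 N m and finger opening of 10.3 mm show the fingers are gripping it against the spring.
- **Loose things and drawer:** they looked unmoved in the pictures, but I did not re-measure each one at the end.

The cameras differed by up to about 5 mm in y, so I relied on the wrist camera for the close work. The last top view was no help for the dial.

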